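# Load the cell into the tube mixer's battery bay and start it

## Task

Take the largest of the three battery cells from the tray and load it into the mixer's open battery bay: with the cell slanted, press its flat end against the coil spring, then roll the nub end down past the retaining lip, so that the released cell lies level in its saddles with the spring holding its nub end under the lip against the end wall. Then press the mixer's start button fully down and let it go. Leave the spare cells and the other things on the bench where they are.

Things in the scene. Friction and masses are not known exactly. Their poses are not given: they have to be found in the camera images.
- big_cell: The cell to load: the largest of three alike black cells, copper-banded near the nub, in the tray. Can 34 mm in diameter, 58.5 mm long, plus a nub 10 mm in diameter standing 1.5 mm out of one end; about 140 g. Origin: middle of the can, on its axis. x runs along the axis from the flat end (x = -29.25 mm) to the nub end (can's end face at x = +29.25 mm); it may have rolled about x.
- nub (a point): Tip of the big cell's nub, on its axis, 30.75 mm from the cell's origin.
- tray: Fixed flat grey tray, 100 x 215 x 6 mm, with three vee saddles (33 mm wide, 21 mm above the bench) at y = -70, 0 and +70 mm. A cell lies in each along the tray's x, nub towards +x (roughly to the robot); which cell is where varies. The big cell's axis is 30 mm above the bench there. Origin: centre of its underside.
- mixer: Fixed cordless tube mixer: white housing, x -85 to +85, y -60 to +130 mm, 40 mm high, with an open battery bay on its flat deck and, beside it, a round rubber cup (60 mm across, 16 mm high, at x +42, y +88) and the start button. Origin: on the bench below the bay's middle; x runs along the bay from the spring (far side) to the lip (side of the robot, within 25 degrees), z up.
- bay (a point): Where the middle of the seated big cell's can belongs, axes as the mixer's, 24 mm above the deck (64 mm above the bench). The cell lies along x, nub to +x, in two 45 degree vees (8 mm long, centred at x = -23 and +17 mm, 33 mm over their outer edges, reaching 9 mm below the point); beside them the deck is free for fingers. Seated, its flat end is at x = -29.25 mm.
- lip_edge (a point): Middle of the lower edge of the retaining lip: 25.25 mm along x from point bay and 18.5 mm above it (1.5 mm above the seated cell). The lip is 20 mm wide, 6 mm thick (up) and stands 5.5 mm out, over the cell's end, from the top of the end wall, whose inner face is at x = +30.75 mm of point bay (wall 6 mm thick, 36 mm wide, its top level with the lip's).
- spring_tip (a point): Centre of the free face of the spring's steel disc (12 mm in diameter, 3 mm thick, facing +x), 3 mm below the cell's axis height. With the spring at rest it is at x = -25.75 mm from point bay; it moves to -x as the spring is pressed. Behind it the spring block begins at x = -54 mm and reaches 8 mm above point bay (34 mm wide).
- spring (a joint): Travel of the coil spring's disc in m: 0 at rest, growing as it is pressed towards -x, stop at 0.022. Force 1 N at 0, plus 0.33 N per mm. It is 0.0035 with the cell seated, and must be over 0.0075 for the level can to pass inside the lip.
- start_button (a joint): Travel of the start button in m: 0 up, 0.006 fully down (5 N); it springs back up.
- start_button_top (a point): Centre of the top face of the start button, a plain grey round button 24 mm in diameter on the mixer's deck at x = -52, y = +88 mm of the mixer, 63 mm above the bench when up; pressed straight down.
- mid_cell: Spare cell, 26 mm in diameter and 50 mm long, in another saddle of the tray: leave it. Origin: middle of its axis.
- small_cell: Spare cell, 14.5 mm in diameter and 50.5 mm long, in another saddle of the tray: leave it. Origin: middle of its axis.
- cover: The bay's white cover plate, 75 x 95 x 8 mm, taken off and lying on the bench. Origin: centre of its underside.
- flask: Clear bottle with a blue cap, 70 mm in diameter, 120 mm high. Origin: centre of its underside.
- jar: Small jar, 52 mm in diameter, 65 mm high. Origin: centre of its underside.
- bowl: Small blue bowl, 70 mm across, 40 mm high. Origin: centre of its underside.

How it is judged:
On the way, in this order (a step that is already met when the one before it is completed fails the run):
1. the big cell lies released in the bay, level, nub under the lip (x of big_cell in the frame of bay between -0.003 and 0.003 m and y of big_cell in the frame of bay between -0.003 and 0.003 m and z of big_cell in the frame of bay between -0.003 and 0.003 m and angle between the x axis of big_cell and the x axis of bay, either way round below 0.08 rad and x of nub in the frame of bay above 0.02 m and contact force between the fingers and big_cell below 0.05 N and linear speed of big_cell below 0.02 m/s), for 0.2 s.
2. the start button is pressed down at least 4.5 mm of its 6 mm (value of joint start_button above 0.0045 m), for 0.05 s.
At the end, for the whole second after the job is handed in: The big cell is at rest in the bay: its middle within 3 mm of site bay along each of the bay's axes, its axis within 0.08 rad of the bay's, nub towards the lip's end wall, and the start button, having been pressed at least 4.5 mm after the cell was loaded and let go, is up again (below 1 mm) (x of big_cell in the frame of bay between -0.003 and 0.003 m and y of big_cell in the frame of bay between -0.003 and 0.003 m and z of big_cell in the frame of bay between -0.003 and 0.003 m and angle between the x axis of big_cell and the x axis of bay, either way round below 0.08 rad and x of nub in the frame of bay above 0.02 m and linear speed of big_cell below 0.02 m/s and value of joint start_button below 0.001 m); the robot touches nothing.
It fails at once if a spare cell is moved more than 20 mm (distance of any of mid_cell, small_cell from where it was at the start of the episode above 0.02 m).
It fails at once if another thing on the bench (cover, flask, jar or bowl) is moved more than 20 mm (distance of any of cover, flask, jar, bowl from where it was at the start of the episode above 0.02 m).
It also fails if it takes over 51 s, if anything falls off the work surface, if the arm or the gripper's body presses on something with over 40 N, if the wrist force passes 120 N, or if a joint passes its speed limit or range.

## Robot

A 6-joint arm with a two-finger parallel gripper is mounted at the origin on the work surface. World frame = base frame: x ahead of the robot, y to its left, z up, the work surface at z = 0. Lengths are in m, angles in rad, forces in N, time in s.
With the tool pointing down it reaches from about 0.375 to 0.975 m from the base axis. Payload 3.8 kg.
Tool frame: the origin (TCP) lies at the very end of the fingers, on their centre line; the grasp point (between the pads) lies 19 mm behind it; z points along the fingers, y is the line along which they close (so a half turn about z gives the same grasp; the last joint's range is limited). The gripper opens to 88 mm and grips with 3 to 60 N. Pads are 18 mm wide; open, the fingers measure 123 mm over their backs; the gripper's body (75 mm by 187 mm) begins 45 mm behind the grasp point.
Start: joints at [1.073, 0.264, 1.604, -0, 1.274, -0.037], TCP at [0.3, 0.605, 0.239] pointing down, gripper open.
Joint ranges: [-2.63, 2.63], [-0.94, 2.18], [0.31, 2.57], [-1.31, 4.45], [0, 2.66], [-2.55, 2.55]. Speed limits (rad/s): [2.57, 2.57, 3.14, 3.14, 3.14, 3.14].

## Interface

Orientations are given as a unit quaternion [x, y, z, w].
In Python, from station import r gives the robot as it stands.
- The arm moves only by the tool drive_effector, called after "Call:" by a JSON object that holds its "name" and its "arguments". Schema: {"type":"object","properties":{"moves":{"type":"array","items":{"type":"array","items":{"type":"array","items":{"type":"number"},"minItems":7,"maxItems":7},"minItems":1,"maxItems":10},"minItems":1,"maxItems":1},"grip_n":{"type":"number"},"only":{"type":"string"},"quiet":{"type":"boolean"},"lines":{"type":"string"}},"required":["moves"],"additionalProperties":false}. moves is a list that holds a single list of rows (three levels of brackets), with 1 to 10 rows, each of 7 numbers: dx, dy, dz in shares of the most that a row can go, 1 being 50 mm, then a rotation vector rx, ry, rz in units of 0.25 rad, then the opening from 0.0 (shut) to 1.0 (fully open); each row shifts and turns the commanded pose from where the row before left it, along the tool's axes as they then stand; what a row does not reach is not made up. A row lasts 1/10 s, in which the tool goes at most 0.05 m and 0.15 rad, less where a joint would pass 70% of its speed; a pose out of reach is approached as far as the arm can. The fingers move at their own pace and stop on an object; grip_n is the grip in N (left out, the last holds). Time passes only in rows, so rows that do not move let the fingers close. The tool returns the time, the measured TCP pose, the force, the opening and the grip force at its end. only (a regular expression) keeps the lines of the reply that match it, lines (a string "A,B") keeps lines A to B, and quiet returns only ok. Input that does not fit is refused with a message, and nothing moves.
- r.get_obs(): the state, without advancing time (a new reading comes with each control period).
- r.capture(name): name is "scene" or "top" or "wrist"; returns the picture (384x512x3 uint8, red, green, blue); there is no depth.
- r.camera_info(name): a dict with "fx", "fy", "cx", "cy" (pixels), "R" (3x3) and "t" (3): a world point X has camera coordinates R X + t. Camera axes: x right, y down, z forward; pixel columns grow to the right and rows downward; lengths in m; the calibration is good to about 2 mm. A picture is of the moment at which its call begins: read the wrist's pose just before it. camera_info takes no time and is no camera call; for the wrist camera it gives the pose at the moment of the call.
- r.sign_off(): hands the job in; it is judged then, once.
The state is a dict: "time_s": time; "qpos": joint angles; "qvel": joint speeds; "joint_torque": joint torques, N m; "tcp_pos": TCP position; "orientation": TCP orientation; "contact_force": force on the tool from outside, world axes, zero at the start; "ft_torque": the same for the moment, N m; "gripper_width": opening from 0.0 (shut) to 1.0 (fully open); "grasp_force": force on a finger pad.
Only numpy, scipy, OpenCV 4.12 (cv2) and the standard library are available. Lean on these libraries where they do the work, as an engineer would, in place of code of your own. Each camera call takes 0.05 s, during which the arm holds its last target. There are 200 camera calls.

## Working session

There is one attempt and no reset: what is moved stays moved. The work goes in short steps, Python scripts to look and compute and a tool call to move; the robot and the scene stay as the last step left them, time stands still between calls to the robot, and variables do not carry over. Pictures are saved under pics/ and viewed, at most 12 in all, crops included, and the job is handed in when it is done.

```bash
ls; mkdir -p pics
```

Run:
```python
from station import r
import cv2,json
for n in("scene","top"):
    im=r.capture(n); cv2.imwrite(f"pics/{n}0.png",im[:,:,::-1]); c=r.camera_info(n); print(n,c)
o=r.get_obs();print(o)
```

```text
pics
station.py
scene {'fx': 433.8903983139271, 'fy': 433.8903983139271, 'cx': 251.3055657869545, 'cy': 200.03780092164914, 'R': array([[-0.16915139,  0.98551784, -0.01193304],
       [ 0.63461364,  0.09964361, -0.76637894],
       [-0.75409106, -0.13720693, -0.64227792]]), 't': array([ 0.09669206, -0.31242912,  1.59968776])}
top {'fx': 433.6902437842727, 'fy': 433.6902437842727, 'cx': 255.78701630076372, 'cy': 186.44203855959387, 'R': array([[-0.00724259, -0.99979504,  0.01890556],
       [-0.98176499,  0.00351794, -0.19006611],
       [ 0.18996064, -0.01993739, -0.98158925]]), 't': array([-0.01064852,  0.57113614,  0.88407519])}
{'time_s': 0.1, 'qpos': array([ 1.07311510e+00,  2.64676437e-01,  1.60522542e+00, -3.82550034e-05,
        1.27369790e+00, -3.69305357e-02]), 'qvel': array([-0.00017756, -0.00214727, -0.00395246,  0.00062111,  0.00131374,
       -0.00029732]), 'joint_torque': array([ 1.33028858e-03, -5.03619754e+01, -3.58070576e+01,  7.29337404e-02,
        2.33241596e-02, -8.94483242e-05]), 'tcp_pos': array([0.29984568, 0.60403426, 0.23751992]), 'orientation': array([ 2.28337386e-01,  9.73581548e-01, -9.72740381e-04, -2.47437362e-04]), 'contact_force': array([ 0.14482483, -0.41202671,  0.16446373]), 'ft_torque': array([-0.0544147 ,  0.02035448, -0.03251027]), 'grasp_force': 0.0, 'gripper_width': 0.9987255157073884}
```

View pics/scene0.png

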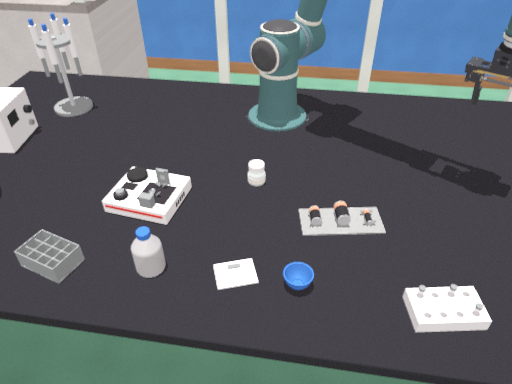

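View pics/top0.png

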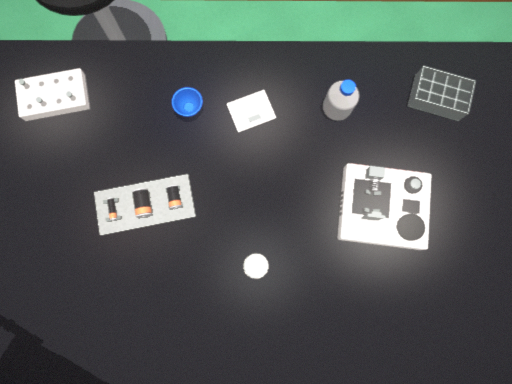

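Run:
```python
from station import r
c=r.camera_info("wrist");print(c)
```

```text
{'fx': 299.61205077102204, 'fy': 299.61205077102204, 'cx': 257.4207528273511, 'cy': 192.60663036975865, 'R': array([[ 0.44555212,  0.89525033, -0.0031857 ],
       [ 0.85525266, -0.42458869,  0.29709819],
       [ 0.26462464, -0.13509731, -0.95484162]]), 't': array([-0.67284331, -0.04082538,  0.39112402])}
```
Scene camera: opposite side looking at robot. Top: x world up in image (up = +x: R row 1: y down = -0.98 x). Right = -y. Mixer is at right -> y negative? col 385: y<0. Tray at y positive.

The scene view shows the mixer at left (148,193) and the tray at right (342,220). In the top view the tray is at (145,204), with the big cell in the middle saddle at (142,203) and its copper (nub) end facing the robot. The mixer is at (386,206), with the spring block at (376,172), the lip end near (374,213) and the button at (413,184). Next I'll get coarse positions and the hand-camera offset.

Create h.py:
```python
import numpy as np
from scipy.spatial.transform import Rotation as Rn
def ray(c,u,v):
    R=c["R"];o=-R.T@c["t"];d=R.T@np.array([(u-c["cx"])/c["fx"],(v-c["cy"])/c["fy"],1]);return o,d/np.linalg.norm(d)
def plane(c,u,v,z):
    o,d=ray(c,u,v);return o+d*(z-o[2])/d[2]
def tri(rs):
    A=sum(np.eye(3)-np.outer(d,d) for o,d in rs);b=sum((np.eye(3)-np.outer(d,d))@o for o,d in rs);return np.linalg.solve(A,b)
```

Run:
```python
from station import r
from h import *
np.set_printoptions(precision=4,suppress=True)
c=r.camera_info("top")
for n,u,v,z in [("cell",142,203,.045),("block",376,172,.07),("lip",374,213,.085),("button",413,184,.063),("cup",411,228,.056)]: print(n,plane(c,u,v,z))
print("cell scene",plane(r.camera_info("scene"),342,215,.03))
c=r.camera_info("wrist");o=r.get_obs();T=Rn.from_quat(o["orientation"]).as_matrix()
print("cam in tool",T.T@(-c["R"].T@c["t"]-o["tcp_pos"]),"\n",c["R"]@T,"\n",T)
```

```text
cell [0.5374 0.2323 0.045 ]
block [ 0.5989 -0.2728  0.07  ]
lip [ 0.5081 -0.2587  0.085 ]
button [ 0.5737 -0.3538  0.063 ]
cup [ 0.4792 -0.3449  0.056 ]
cell scene [0.5528 0.237  0.03  ]
cam in tool [ 0.0765 -0.0005 -0.1459] 
 [[-0.0011  1.      0.0012]
 [-0.9548 -0.0007 -0.2971]
 [-0.2971 -0.0014  0.9548]] 
 [[-0.8957  0.4446 -0.0009]
 [ 0.4446  0.8957 -0.0018]
 [ 0.     -0.002  -1.    ]]
```

The manual's scale: shifts go in shares of 50 mm and turns go in units of 0.25 rad. Converting my numbers, -0.0412 m is -0.824, -0.0257 m is -0.514.

Call:
{"name": "drive_effector", "arguments": {"moves": [[[-0.824,-0.514,0,0,0,0,0.62],[-0.824,-0.514,0,0,0,0,0.62],[-0.824,-0.514,0,0,0,0,0.62],[-0.824,-0.514,0,0,0,0,0.62],[-0.824,-0.514,0,0,0,0,0.62],[-0.824,-0.514,0,0,0,0,0.62],[-0.824,-0.514,0,0,0,0,0.62],[-0.824,-0.514,0,0,0,0,0.62],[-0.824,-0.514,0,0,0,0,0.62]]]}}

```text
time_s: 1.0
tcp_pos: [0.5298, 0.2306, 0.2383]
orientation: [0.228, 0.974, -0.0, -0.0]
contact_force: [0.5, 0.9, -0.2]
gripper_width: 0.622
grasp_force: 0.0
```

Call:
{"name": "drive_effector", "arguments": {"moves": [[[0,0,0,0,0,-0.46,0.62],[0,0,0,0,0,-0.46,0.62],[0,0,0,0,0,-0.46,0.62],[0,0,0,0,0,-0.46,0.62],[0,0,0,0,0,0,0.62],[0,0,0,0,0,0,0.62],[0,0,0,0,0,0,0.62]]], "grip_n": 60}}

```text
time_s: 1.7
tcp_pos: [0.5292, 0.2326, 0.2385]
orientation: [0.001, 1.0, -0.0, -0.0]
contact_force: [0.1, -0.4, 1.0]
gripper_width: 0.622
grasp_force: 0.0
```

Create snap.py:
```python
import sys,pickle,cv2
from station import r
n=sys.argv[1]; c=r.camera_info("wrist"); o=r.get_obs(); im=r.capture("wrist")
cv2.imwrite(f"pics/{n}.png",im[:,:,::-1]); pickle.dump((c,o,im),open(n+".pkl","wb")); print(o["time_s"],o["tcp_pos"],abs(o["qvel"]).max(),o["qpos"].round(2))
```

```bash
python3 snap.py t1
```

```text
1.7 [0.52923116 0.23258206 0.23846813] 0.009330908887296407 [ 0.37  0.08  1.82  0.    1.24 -1.2 ]
```

View pics/t1.png

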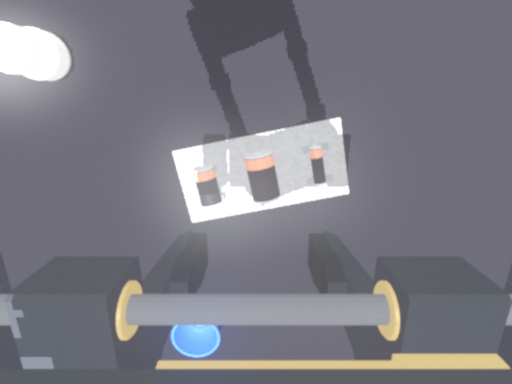

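Wrist view t1 shows all three cells in the tray. The big cell is in the middle at (262,176), running from the nub at (257,150) to the flat end at (266,200). The mid cell is at (207,186) and the small cell at (317,165). I'll take a second, lower view for triangulation.

To row units: 0.04 m is 0.8, 0.02 m is 0.4.

Call:
{"name": "drive_effector", "arguments": {"moves": [[[0.4,0,0.8,0,0,0,0.62],[0.4,0,0.8,0,0,0,0.62],[0,0,0,0,0,0,0.62],[0,0,0,0,0,0,0.62],[0,0,0,0,0,0,0.62]]]}}

```text
time_s: 2.25
tcp_pos: [0.4925, 0.2336, 0.1619]
orientation: [0.001, 1.0, 0.001, 0.003]
contact_force: [-0.5, 0.7, 0.4]
gripper_width: 0.623
grasp_force: 0.0
```

```bash
python3 snap.py t2
```

Create cell.py:
```python
import pickle,cv2
from h import *
np.set_printoptions(precision=4,suppress=True)
W={}
for n in("t1","t2"):
    c,o,im=pickle.load(open(n+".pkl","rb")); 
    a=im.astype(int); hsv=cv2.cvtColor(im,cv2.COLOR_RGB2HSV)
    guess=np.array([.537,.232,.045]); p=c["R"]@guess+c["t"]; u0,v0=c["fx"]*p[0]/p[2]+c["cx"],c["fy"]*p[1]/p[2]+c["cy"]
    cop=((hsv[:,:,1]>80)&(a[:,:,0]>a[:,:,2]+40)).astype(np.uint8); blk=(a.max(2)<70).astype(np.uint8)
    both=cv2.morphologyEx(cop|blk,cv2.MORPH_OPEN,np.ones((3,3)))
    res=[]
    for m in(cop,blk,both):
        N,L,S,C=cv2.connectedComponentsWithStats(m)
        k=min((i for i in range(1,N) if S[i,4]>150 and S[i,4]<9000),key=lambda i:np.hypot(*(C[i]-[u0,v0])))
        cnt=max(cv2.findContours((L==k).astype(np.uint8),0,2)[0],key=len)
        res.append(cv2.minAreaRect(cnt)); print(n,S[k],C[k],res[-1])
        W[n,len(res)]=(ray(c,*res[-1][0]),c,res[-1][0],C[k])
    a1=plane(c,*W[n,1][2],.030);a2=plane(c,*W[n,2][2],.030);d=a1-a2;print("axis plane .03: cop",a1,"blk",a2,"yaw of nub dir",np.degrees(np.arctan2(d[1],d[0])))
for k in(1,2,3): print("tri",k,tri([W["t1",k][0],W["t2",k][0]]))
```

```bash
python3 cell.py
```

```text
2.25 [0.49250438 0.23362857 0.16188298] 0.021973603300519784 [ 0.4   0.08  1.97 -0.    1.09 -1.17]
t1 [374 281  26  59 631] [388.8685 309.9984] ((387.3720703125, 309.87890625), (59.5120735168457, 21.570716857910156), 82.09283447265625)Traceback (most recent call last):
  File "cell.py", line 14, in <module>
    k=min((i for i in range(1,N) if S[i,4]>150 and S[i,4]<9000),key=lambda i:np.hypot(*(C[i]-[u0,v0])))
ValueError: min() iterable argument is empty
```

View pics/t2.png

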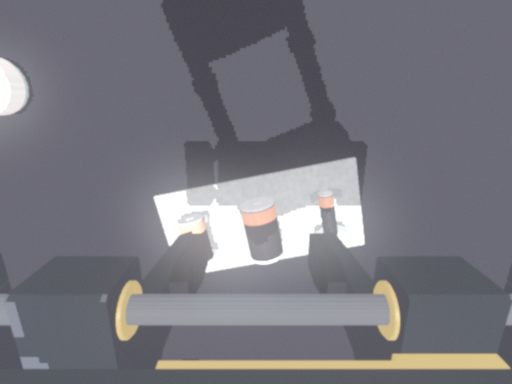

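View t2 shows the big cell from the nub face at (256,202) to the flat end at (267,258), with the copper band at (259,211).

Run:
```python
import pickle
for n,P in (("t1",[(262,160),(263,185),(263,195),(268,197),(290,165),(215,140),(300,220),(257,151)]),("t2",[(259,211),(263,235),(264,250),(300,240),(240,180),(300,280),(256,202),(257,196)])):
    im=pickle.load(open(n+".pkl","rb"))[2]
    print(n,[(p,im[p[1],p[0]].tolist()) for p in P])
```

```text
t1 [((262, 160), [255, 203, 178]), ((263, 185), [129, 128, 131]), ((263, 195), [131, 129, 133]), ((268, 197), [131, 130, 133]), ((290, 165), [210, 211, 214]), ((215, 140), [115, 114, 119]), ((300, 220), [132, 133, 143]), ((257, 151), [215, 215, 219])]
t2 [((259, 211), [217, 204, 205]), ((263, 235), [144, 143, 146]), ((264, 250), [159, 158, 163]), ((300, 240), [255, 255, 255]), ((240, 180), [196, 197, 199]), ((300, 280), [127, 127, 137]), ((256, 202), [220, 219, 225]), ((257, 196), [206, 207, 210])]
```

Run:
```python
import pickle,cv2,numpy as np
for n,P in (("t1",[(262,160),(263,185),(290,165),(300,220)]),("t2",[(259,211),(263,235),(300,240),(300,280)])):
    im=pickle.load(open(n+".pkl","rb"))[2]; g=cv2.imread(f"pics/{n}.png")[:,:,::-1]
    print(im.dtype,im.shape,abs(im.astype(int)-g).max(),[(g[p[1],p[0]].tolist()) for p in P])
    for v in (range(140,210,5) if n=="t1" else range(190,270,5)): print(v, g[v,240:290:5].max(1))
```

```text
uint8 (384, 512, 3) 0 [[255, 203, 178], [129, 128, 131], [210, 211, 214], [132, 133, 143]]
140 [212 210 211 210 208 214 208 212 215 215]
145 [214 209 211 212 208 210 211 212 215 214]
150 [215 213 211 214 216 221 221 215 215 211]
155 [212 220 223 225 234 231 215 209 212 211]
160 [214 226 240 243 255 253 248 209 212 215]
165 [216 225 250 253 255 255 248 204 210 214]
170 [214 211 223 214 180 129 121 174 216 215]
175 [215 215 127 129 126 125 124 134 214 213]
180 [215 215 133 129 128 130 126 126 214 216]
185 [219 214 162 129 131 131 128 126 212 212]
190 [255 255 203 133 132 131 128 126 208 219]
195 [255 255 238 135 133 132 131 128 206 255]
200 [255 255 255 154 136 150 200 254 255 255]
205 [255 255 255 255 255 255 255 255 255 230]
uint8 (384, 512, 3) 0 [[217, 204, 205], [144, 143, 146], [255, 255, 255], [127, 127, 137]]
190 [209 209 211 211 207 206 209 208 212 211]
195 [215 208 211 210 208 212 211 212 214 217]
200 [214 217 220 221 224 222 225 212 210 212]
205 [221 225 220 224 224 225 231 213 210 211]
210 [213 234 232 238 231 220 247 232 211 214]
215 [255 248 252 255 254 252 249 238 235 255]
220 [255 246 252 253 254 254 245 146 255 255]
225 [255 182 227 223 199 149 143 142 255 255]
230 [255 205 148 147 147 145 144 145 212 255]
235 [255 255 150 149 148 146 155 154 189 255]
240 [255 255 159 149 147 146 159 155 156 255]
245 [255 255 161 160 162 165 160 154 152 255]
250 [255 255 178 160 161 163 158 154 146 255]
255 [255 255 237 157 158 161 159 152 236 255]
260 [255 255 255 233 189 191 255 255 169 154]
265 [255 233 181 158 173 172 152 149 150 149]
```

```bash
sed -i 's/cop=.*/cop=((a[:,:,0]>a[:,:,2]+22)).astype(np.uint8); blk=(a.max(2)<190).astype(np.uint8)/; s/S\[i,4\]>150/S[i,4]>80/' cell.py; python3 cell.py
```

```text
t1 [244 154  31  18 365] [259.6082 163.4548] ((259.564697265625, 163.54116821289062), (13.666617393493652, 29.50253677368164), 77.47119140625)
t1 [247 165  33  37 887] [263.7069 184.1623] ((263.78289794921875, 184.15367126464844), (33.175445556640625, 28.705486297607422), 77.90524291992188)
t1 [ 245  155   35   47 1230] [262.5512 178.322 ] ((262.7104797363281, 178.810302734375), (44.05411911010742, 29.45099449157715), 78.2317123413086)
axis plane .03: cop [0.5259 0.234  0.03  ] blk [0.5516 0.2391 0.03  ] yaw of nub dir -168.7020330144052
t2 [241 205  36  22 480] [259.2688 217.125 ] ((259.24603271484375, 216.69619750976562), (16.973636627197266, 34.92417526245117), 77.6609115600586)
t2 [ 245  218   37   43 1131] [264.2794 240.4695] ((264.64654541015625, 240.43463134765625), (38.76591873168945, 33.29085922241211), 77.27564239501953)
t2 [ 241  206   41   54 1590] [262.8308 233.5962] ((263.20147705078125, 234.03512573242188), (50.81733703613281, 34.927085876464844), 77.27564239501953)
axis plane .03: cop [0.5279 0.2347 0.03  ] blk [0.554  0.2402 0.03  ] yaw of nub dir -168.08263018743526
tri 1 [0.5238 0.2343 0.0402]
tri 2 [0.5485 0.2394 0.0411]
tri 3 [0.5423 0.2381 0.0395]
```

Add to cell.py:
```python
for n in("t1","t2"):
    (_,c,ctr,_)=W[n,3]; d=np.array(W[n,2][2])-W[n,1][2]; d/=np.linalg.norm(d)
    L={"t1":44.05,"t2":50.82}[n]/2
    fl=plane(c,*(ctr+d*L),.047); nb=plane(c,*(ctr-d*L),.047); nb2=plane(c,*(ctr-d*L),.035)
    dirn=np.array([np.cos(np.radians(-168.4)),np.sin(np.radians(-168.4)),0])
    print(n,"flat",fl,"nub",nb,nb2,"len",(nb-fl)@dirn,"centre from flat",fl+dirn*.02925)
```

```bash
python3 cell.py | tail -2
```

Run:
```python
from station import r
from h import *
o=r.get_obs();print(o["tcp_pos"],Rn.from_quat(o["orientation"]).as_matrix())
```

```text
t1 flat [0.5669 0.2428 0.047 ] nub [0.515  0.2325 0.047 ] [0.5173 0.2325 0.035 ] len 0.05286951162979032 centre from flat [0.5382 0.237  0.047 ]
t2 flat [0.5654 0.2439 0.047 ] nub [0.5135 0.233  0.047 ] [0.5181 0.233  0.035 ] len 0.05302419912342665 centre from flat [0.5368 0.2381 0.047 ]
[0.49284454 0.2337236  0.16226079] [[-0.99998082  0.00116705  0.00608183]
 [ 0.00118164  0.99999643  0.00239638]
 [-0.00607901  0.00240352 -0.99997863]]
```

To row units: -0.0219 m is -0.438, 0.0012 m is 0.024, -0.1015 rad is -0.406.

Call:
{"name": "drive_effector", "arguments": {"moves": [[[-0.438,0.024,0.4,0,0,0,0.62],[-0.438,0.024,0.4,0,0,0,0.62],[0,0,0.4,0,0,-0.406,0.62],[0,0,0.4,0,0,-0.406,0.62],[0,0,0,0,0,0,0.62],[0,0,0,0,0,0,0.62],[0,0,0,0,0,0,0.62]]]}}

```text
time_s: 3.0
tcp_pos: [0.5353, 0.2356, 0.0811]
orientation: [-0.1, 0.995, 0.001, 0.002]
contact_force: [-0.8, 0.7, 0.1]
gripper_width: 0.617
grasp_force: 0.0
```

Run:
```python
from station import r
from h import *
o=r.get_obs();T=Rn.from_quat(o["orientation"]).as_matrix();print(o["tcp_pos"],T,T.T@(np.array([.5375,.2365,.011])-o["tcp_pos"]))
```

```text
[0.53526157 0.23563906 0.08109159] [[-9.79963058e-01 -1.99143684e-01  3.76816418e-03]
 [-1.99139601e-01  9.79970084e-01  1.43312859e-03]
 [-3.97808668e-03  6.54022365e-04 -9.99991874e-01]] [-0.00208619  0.00035208  0.07010069]
```

Call:
{"name": "drive_effector", "arguments": {"moves": [[[-0.04,0.008,0.4,0,0,0,0.62],[0,0,0.4,0,0,0,0.62],[0,0,0.4,0,0,0,0.62],[0,0,0.2,0,0,0,0.62],[0,0,0,0,0,0,0.62],[0,0,0,0,0,0,0.2],[0,0,0,0,0,0,0.2],[0,0,0,0,0,0,0.2],[0,0,0,0,0,0,0.2],[0,0,0,0,0,0,0.2]]], "grip_n": 60}}

```text
time_s: 4.0
tcp_pos: [0.536, 0.2369, 0.0101]
orientation: [-0.101, 0.995, 0.001, 0.001]
contact_force: [-2.1, 4.4, 5.9]
gripper_width: 0.364
grasp_force: 59.0
```

Call:
{"name": "drive_effector", "arguments": {"moves": [[[0,0,0,0,0,0,0.2],[0,0,-0.2,0,0,0,0.2],[0,0,-0.6,0,0,0,0.2],[0,0,-1,0,0,0,0.2],[0,0,-1,0,0,0,0.2],[0,0,-0.8,0,0,0,0.2],[0,0,0,0,0,0,0.2],[0,0,0,0,0,0,0.2],[0,0,0,0,0,0,0.2]]]}}

```text
time_s: 4.9
tcp_pos: [0.5336, 0.2348, 0.1866]
orientation: [-0.101, 0.995, -0.001, -0.002]
contact_force: [-0.4, -0.5, -2.1]
gripper_width: 0.365
grasp_force: 59.5
```

```bash
python3 snap.py g1
```

```text
4.9 [0.53358107 0.23475476 0.18657109] 0.016263447813431295 [ 0.37  0.13  1.86 -0.    1.15 -1.4 ]
```

View pics/g1.png

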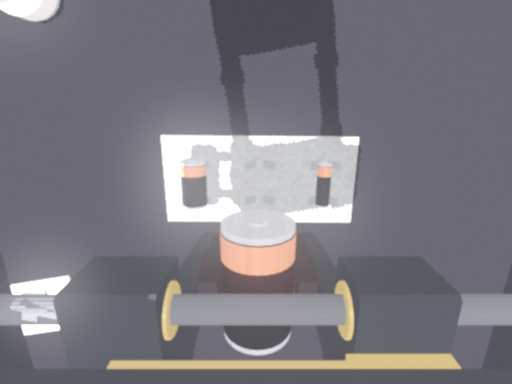

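The cell is held, with its nub face at (258,226) and its flat-end rim at about (258,348). The spares haven't moved. I'll measure where the cell sits in the hand.

Run:
```python
import pickle
c,o,im=pickle.load(open("g1.pkl","rb"))
for v in list(range(206,246,2))+list(range(320,364,2)): print(v,im[v,254:264].mean(0).round().astype(int),end=" | ")
print()
for v in(222,226,230,240,250,260): 
    row=im[v].astype(int); print(v,[ (u,row[u].tolist()) for u in list(range(214,226,2))+list(range(290,302,2))])
```

```text
206 [204 206 208] | 208 [205 206 209] | 210 [212 212 217] | 212 [214 213 219] | 214 [214 213 219] | 216 [214 213 219] | 218 [214 213 219] | 220 [214 213 219] | 222 [215 214 219] | 224 [227 226 232] | 226 [227 226 231] | 228 [215 214 219] | 230 [215 212 218] | 232 [215 212 218] | 234 [215 212 218] | 236 [215 212 218] | 238 [218 215 221] | 240 [230 228 234] | 242 [232 230 235] | 244 [228 226 231] | 320 [158 158 166] | 322 [156 158 164] | 324 [148 148 155] | 326 [ 97  94 100] | 328 [89 84 90] | 330 [89 85 90] | 332 [88 85 90] | 334 [87 84 90] | 336 [87 84 90] | 338 [88 85 90] | 340 [86 84 89] | 342 [87 84 89] | 344 [86 84 90] | 346 [86 84 89] | 348 [90 88 93] | 350 [202 202 208] | 352 [227 227 233] | 354 [209 209 216] | 356 [119 118 128] | 358 [112 110 120] | 360 [173 158 130] | 362 [216 195 143] | 
222 [(214, [165, 165, 171]), (216, [175, 173, 180]), (218, [174, 174, 180]), (220, [193, 193, 198]), (222, [216, 215, 221]), (224, [217, 216, 222]), (290, [216, 215, 221]), (292, [215, 215, 220]), (294, [220, 220, 225]), (296, [212, 213, 218]), (298, [210, 211, 214]), (300, [208, 209, 213])]
[... 765 characters left out ...]
 [236, 185, 162]), (294, [235, 183, 161]), (296, [163, 132, 126]), (298, [118, 110, 114]), (300, [117, 109, 113])]
250 [(214, [117, 110, 114]), (216, [120, 113, 116]), (218, [124, 115, 118]), (220, [184, 146, 135]), (222, [235, 183, 161]), (224, [238, 187, 164]), (290, [238, 186, 162]), (292, [238, 185, 161]), (294, [225, 174, 154]), (296, [134, 116, 114]), (298, [116, 107, 110]), (300, [116, 106, 110])]
260 [(214, [112, 105, 107]), (216, [114, 105, 108]), (218, [113, 102, 106]), (220, [140, 117, 113]), (222, [226, 177, 154]), (224, [237, 183, 160]), (290, [238, 185, 160]), (292, [237, 182, 158]), (294, [182, 139, 126]), (296, [113, 100, 103]), (298, [113, 102, 105]), (300, [111, 100, 102])]
```

To row units: -0.0479 m is -0.958, 0.003 m is 0.06.

Call:
{"name": "drive_effector", "arguments": {"moves": [[[0.06,-0.958,0,0,0,0,0.2],[0.06,-0.958,0,0,0,0,0.2],[0.06,-0.958,0,0,0,0,0.2],[0.06,-0.958,0,0,0,0,0.2],[0.06,-0.958,0,0,0,0,0.2],[0.06,-0.958,0,0,0,0,0.2],[0.06,-0.958,0,0,0,0,0.2],[0.06,-0.958,0,0,0,0,0.2],[0.06,-0.958,0,0,0,0,0.2],[0.06,-0.958,0,0,0,0,0.2]]]}}

```text
time_s: 5.95
tcp_pos: [0.6003, -0.241, 0.1856]
orientation: [-0.101, 0.995, 0.001, -0.002]
contact_force: [0.0, -0.0, -0.9]
gripper_width: 0.364
grasp_force: 59.5
```

Call:
{"name": "drive_effector", "arguments": {"moves": [[[0,0,0,0,0,0.4092,0.2],[0,0,0,0,0,0.4092,0.2],[0,0,0,0,0,0.4092,0.2],[0,0,0,0,0,0,0.2],[0,0,0,0,0,0,0.2],[0,0,0,0,0,0,0.2],[0,0,0,0,0,0,0.2]]]}}

```text
time_s: 6.65
tcp_pos: [0.6018, -0.2393, 0.1883]
orientation: [0.052, 0.999, 0.0, -0.0]
contact_force: [-0.2, -0.3, -1.0]
gripper_width: 0.362
grasp_force: 59.5
```

```bash
python3 snap.py m1
```

```text
6.65 [ 0.60175236 -0.23927287  0.18827235] 0.005539766102653666 [-0.42  0.25  1.72 -0.    1.18 -1.88]
```

Call:
{"name": "drive_effector", "arguments": {"moves": [[[0,-0.6,0,0,0,0,0.2],[0,-0.6,0,0,0,0,0.2],[0,0,0,0,0,0,0.2],[0,0,0,0,0,0,0.2],[0,0,0,0,0,0,0.2],[0,0,0,0,0,0,0.2]]]}}

```text
time_s: 7.3
tcp_pos: [0.5958, -0.2982, 0.1887]
orientation: [0.052, 0.999, 0.0, -0.0]
contact_force: [0.4, -0.6, -2.0]
gripper_width: 0.363
grasp_force: 59.5
```

```bash
python3 snap.py m2
python3 -c "
import cv2,numpy as np
cv2.imwrite('pics/m12.png',np.hstack([cv2.imread('pics/m%d.png'%i)[0:260,60:460] for i in(1,2)]))"
```

```text
7.3 [ 0.59579722 -0.29818591  0.18870048] 0.002703645032328246 [-0.5   0.28  1.68  0.    1.18 -1.97]
```

View pics/m12.png

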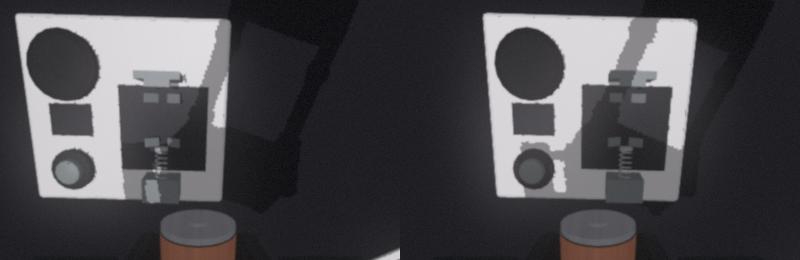

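Both mixer views are clear. In m1 (full-image pixels) the lip and wall are at (217,78), the spring block at (221,188), the button at (133,169) and the cup at (123,64). m2 shows the same layout. I'll zoom in for exact edges.

```bash
python3 -c "
import cv2,numpy as np
L=[]
for n,u in((1,180),(2,230)):
    g=cv2.imread('pics/m%d.png'%n)[62:210,u:u+100]; g=cv2.convertScaleAbs(g,alpha=1.0)
    g=cv2.resize(g,(400,592),interpolation=cv2.INTER_CUBIC)
    for k in range(0,100,20): cv2.putText(g,str(u+k),(k*4,10),0,.35,(0,0,255),1); cv2.line(g,(k*4,0),(k*4,592),(0,90,0),1)
    for k in range(0,148,20): cv2.putText(g,str(62+k),(0,k*4+10),0,.35,(0,0,255),1); cv2.line(g,(0,k*4),(400,k*4),(0,90,0),1)
    L.append(g)
cv2.imwrite('pics/mz.png',np.hstack(L))"
```

```text
(no output)
```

View pics/mz.png

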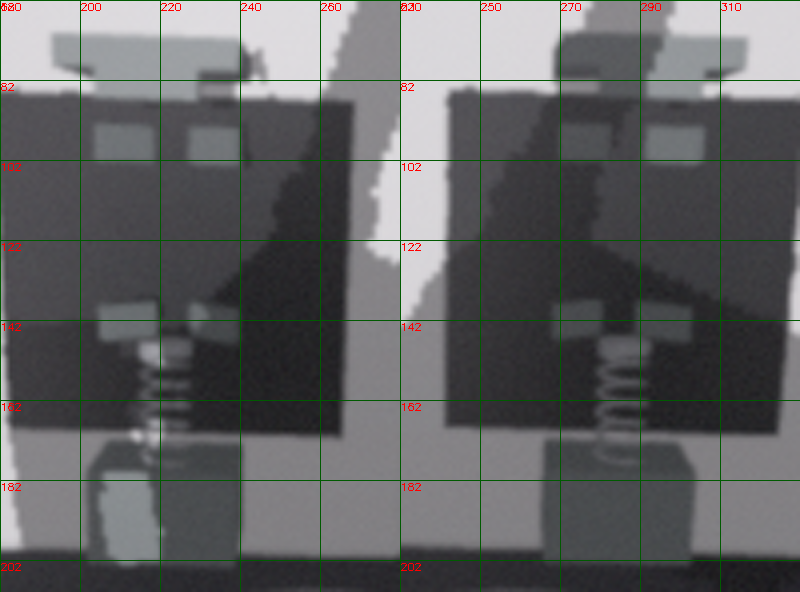

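The zoom shows these features in (m1, m2) pixels:
- **Wall top outer corners:** left (193,70.2) and (269.2,70.2); right (240.8,71.5) and (316.8,71.5).
- **Lip front corners:** (203.5,86.2) in m1, plus the right corner at (238.8,86.5) in m1 and (306,86.5) in m2.
- **Spring block top:** corners around (202,180) and (240.7,180) in m1.
- **Vee pair mid-points:** (221.8,98) and (222.2,142.5) in m1; (288,98) and (285.5,142.5) in m2.

Create mix.py:
```python
import pickle
from h import *
np.set_printoptions(precision=4,suppress=True)
c1=pickle.load(open("m1.pkl","rb"))[0];c2=pickle.load(open("m2.pkl","rb"))[0]
F={"wallL":((193,70.2),(269.2,70.2),(36.75,18,.0885)),"wallR":((240.8,71.5),(316.8,71.5),(36.75,-18,.0885)),
"lipR":(None,(306,86.5),(25.25,-10,.0885)),"lipL":((203.5,86.2),None,(25.25,10,.0885)),
"blkFL":((202,180),(265.7,179.5),(-54,17,.072)),"blkFR":((240.7,180),(303.7,180),(-54,-17,.072)),
"veeF":((221.8,98),(288,98),(17,0,.055)),"veeR":((222.2,142.5),(285.5,142.5),(-23,0,.055)),
"button":((127,171.5),(195,169),(-52,88,.063))}
A=[];B=[]
for n,(p,q,m) in F.items():
    P=[plane(c,*x,m[2])[:2] for c,x in((c1,p),(c2,q)) if x]
    if p and q: print(n,"tri",tri([ray(c1,*p),ray(c2,*q)]),end=" ")
    print(n,*P)
    if n!="button":
        for x in P: A.append(np.array(m[:2])/1e3);B.append(x)
A=np.array(A);B=np.array(B);a=A-A.mean(0);b=B-B.mean(0)
th=np.arctan2((a[:,0]*b[:,1]-a[:,1]*b[:,0]).sum(),(a*b).sum());R=np.array([[np.cos(th),-np.sin(th)],[np.sin(th),np.cos(th)]])
o=B.mean(0)-R@A.mean(0);print("yaw",np.degrees(th),"bay",o,"\nres mm",((B-A@R.T-o)*1e3).round(1).tolist())
print("button",o+R@[-.052,.088])
```

```bash
python3 mix.py
```

```text
wallL tri [ 0.4985 -0.2797  0.0839] wallL [ 0.4989 -0.2788] [ 0.499  -0.2799]
wallR tri [ 0.5033 -0.2429  0.0837] wallR [ 0.5036 -0.2427] [ 0.5037 -0.2439]
lipR [ 0.5137 -0.2527]
lipL [ 0.5111 -0.2727]
blkFL tri [ 0.5909 -0.2909  0.0649] blkFL [ 0.5892 -0.2893] [ 0.5889 -0.2909]
blkFR tri [ 0.5956 -0.2554  0.0621] blkFR [ 0.5928 -0.2545] [ 0.593  -0.2567]
veeF tri [ 0.5208 -0.2638  0.0535] veeF [ 0.5207 -0.2636] [ 0.5209 -0.2639]
veeR tri [ 0.5601 -0.269   0.053 ] veeR [ 0.5597 -0.2687] [ 0.56   -0.2692]
button tri [ 0.572  -0.3512  0.0798] button [ 0.5761 -0.3593] [ 0.5745 -0.3551]
yaw 172.6861219830726 bay [ 0.5375 -0.266 ] 
res mm [[0.2, 0.3], [0.3, -0.8], [0.3, 0.7], [0.4, -0.4], [-0.0, 0.2], [-0.1, 0.0], [0.3, 0.4], [0.0, -1.2], [-0.4, 1.5], [-0.3, -0.7], [0.0, 0.2], [0.3, -0.1], [-0.6, 0.2], [-0.3, -0.3]]
button [ 0.5779 -0.3599]
```

Create plan.py:
```python
import sys,json
from station import r
from h import *
# bay pose, cell centre in the tool
O=np.array([.5375,-.266,.064]);Y=np.radians(172.69);OFF=np.array([-.007,0,-.020])
xm=np.array([np.cos(Y),np.sin(Y),0]);z=np.array([0,0,1.]);ym=np.cross(z,xm)
def pose(th,cx,cz):
    u=np.cos(th)*xm+np.sin(th)*z;n=-np.sin(th)*xm+np.cos(th)*z
    R=np.column_stack([u,np.cross(-n,u),-n]);return O+(cx*xm+cz*z)/1e3-R@OFF,R
def state():
    o=r.get_obs();R=Rn.from_quat(o["orientation"]).as_matrix();C=o["tcp_pos"]+R@OFF-O
    return o["tcp_pos"],R,np.round([np.degrees(np.arcsin(R[2,0])),1e3*C@xm,1e3*C@ym,1e3*C[2]],1)
def main(wps):
    p,R,s=state();print("now th,cx,cy,cz",s)
    for th,cx,cz in wps:
        q,S=pose(np.radians(th),cx,cz);print((th,cx,cz),"d",(R.T@(q-p)).round(4),"rv",Rn.from_matrix(R.T@S).as_rotvec().round(4));p,R=q,S
if __name__=="__main__": main(json.loads(sys.argv[1]))
```

```bash
python3 plan.py '[[0,21.7,110],[45,21.7,110],[45,21.7,50.5],[45,-6.6,22.2]]'
```

```text
now th,cx,cy,cz [  0.  -68.9  24.4 144.7]
(0, 21.7, 110) d [0.09   0.0267 0.0348] rv [ 0.0002 -0.      0.024 ]
(45, 21.7, 110) d [ 0.0121  0.     -0.0108] rv [ 0.      0.7854 -0.    ]
(45, 21.7, 50.5) d [-0.0421  0.      0.0421] rv [0. 0. 0.]
(45, -6.6, 22.2) d [-0.04 -0.    0.  ] rv [0. 0. 0.]
```

The manual's scale: shifts go in shares of 50 mm and turns go in units of 0.25 rad. Converting my numbers, 0.03 m is 0.6, 0.0121 m is 0.242, 0.1309 rad is 0.5236.

Call:
{"name": "drive_effector", "arguments": {"moves": [[[0.6,0.178,0.232,0,0,0.096,0.2],[0.6,0.178,0.232,0,0,0,0.2],[0.6,0.178,0.232,0,0,0,0.2],[0.242,0,-0.216,0,0.5236,0,0.2],[0,0,0,0,0.5236,0,0.2],[0,0,0,0,0.5236,0,0.2],[0,0,0,0,0.5236,0,0.2],[0,0,0,0,0.5236,0,0.2],[0,0,0,0,0.5236,0,0.2],[0,0,0,0,0,0,0.2]]]}}

```text
time_s: 8.35
tcp_pos: [0.498, -0.2589, 0.159]
orientation: [0.058, 0.921, 0.026, -0.385]
contact_force: [0.0, 1.1, -2.5]
gripper_width: 0.363
grasp_force: 59.5
```

Call:
{"name": "drive_effector", "arguments": {"moves": [[[0,0,0,0,0,0,0.2],[0,0,0,0,0,0,0.2],[0,0,0,0,0,0,0.2]]]}}

```text
time_s: 8.65
tcp_pos: [0.4976, -0.2606, 0.167]
orientation: [0.06, 0.923, 0.024, -0.38]
contact_force: [-0.1, -0.3, -0.9]
gripper_width: 0.367
grasp_force: 59.5
```

```bash
python3 plan.py '[[45,21.7,50.5],[45,-6.6,22.2]]'
```

```text
now th,cx,cy,cz [ 44.7  21.2  -0.3 112.3]
(45, 21.7, 50.5) d [-0.043  -0.0002  0.0442] rv [ 0.0002  0.0048 -0.0018]
(45, -6.6, 22.2) d [-0.04 -0.    0.  ] rv [0. 0. 0.]
```

To row units: 0.0221 m is 0.442, -0.0215 m is -0.43, 0.0048 rad is 0.0192.

Call:
{"name": "drive_effector", "arguments": {"moves": [[[-0.43,0,0.442,0,0.0192,0,0.2],[-0.43,0,0.442,0,0,0,0.2],[0,0,0,0,0,0,0.2],[0,0,0,0,0,0,0.2],[0,0,0,0,0,0,0.2],[0,0,0,0,0,0,0.2]]]}}

```text
time_s: 9.25
tcp_pos: [0.4973, -0.2606, 0.1051]
orientation: [0.06, 0.922, 0.024, -0.383]
contact_force: [-0.8, -0.7, -1.2]
gripper_width: 0.36
grasp_force: 59.5
```

```bash
python3 snap.py s1; python3 plan.py '[[45,-6.6,22.2]]'
python3 -c "
import cv2
from station import r
g=r.capture('scene')[:,:,::-1]; cv2.imwrite('pics/sc1.png',cv2.resize(g[120:240,80:230],(750,600),interpolation=cv2.INTER_CUBIC))"
```

```text
9.25 [ 0.49734399 -0.26061654  0.10506483] 0.009594175413237548 [-0.41  0.67  1.48 -0.2   1.76 -1.81]
now th,cx,cy,cz [45.1 21.5 -0.3 49.9]
(45, -6.6, 22.2) d [-0.0395 -0.0002 -0.0004] rv [ 0.0003 -0.0021 -0.0015]
```

View pics/sc1.png

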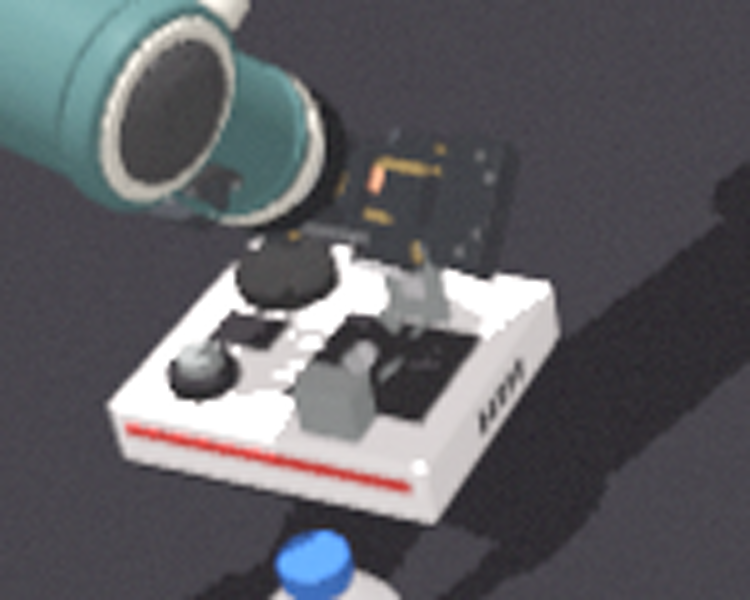

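The scene crop shows the gripper leaning over the bay, clear of everything. I'll slide the cell in along its own axis.

To row units: -0.0133 m is -0.266.

Call:
{"name": "drive_effector", "arguments": {"moves": [[[-0.266,0,0,0,0,0,0.2],[-0.266,0,0,0,0,0,0.2],[-0.266,0,0,0,0,0,0.2],[0,0,0,0,0,0,0.2],[0,0,0,0,0,0,0.2],[0,0,0,0,0,0,0.2],[0,0,0,0,0,0,0.2]]]}}

```text
time_s: 10.05
tcp_pos: [0.5242, -0.2637, 0.0748]
orientation: [0.059, 0.921, 0.025, -0.384]
contact_force: [-2.0, 1.1, -1.4]
gripper_width: 0.363
grasp_force: 59.6
```

```bash
python3 plan.py '[[45,-6.6,22.2],[45,-17.1,22.2]]'; python3 -c "
from station import r;print(r.get_obs()['contact_force'])"
```

```text
now th,cx,cy,cz [45.3 -5.7 -0.5 19.9]
(45, -6.6, 22.2) d [ 0.0009 -0.0006 -0.0022] rv [ 0.0009 -0.005  -0.0008]
(45, -17.1, 22.2) d [-0.0074 -0.     -0.0074] rv [0. 0. 0.]
[-2.03587214  1.07628754 -1.35801801]
```

To row units: -0.0037 m is -0.074, -0.0035 m is -0.07.

Call:
{"name": "drive_effector", "arguments": {"moves": [[[0.008,-0.006,-0.044,0,0,0,0.2],[-0.07,-0.004,-0.074,0,0,0,0.2],[-0.07,0,-0.074,0,0,0,0.2],[0,0,0,0,0,0,0.2],[0,0,0,0,0,0,0.2],[0,0,0,0,0,0,0.2]]]}}

```text
time_s: 10.65
tcp_pos: [0.5355, -0.2657, 0.0773]
orientation: [0.059, 0.921, 0.025, -0.384]
contact_force: [-4.5, 1.0, 3.6]
gripper_width: 0.364
grasp_force: 59.4
```

Run:
```python
import numpy as np, plan
s=22
w=[]
for th in(45,37.5,30,22.5,15,7.5,0):
    t=np.radians(th);d=13.5;Ez=1.5;Ex=-25.75-d+1.5*np.tan(t);w.append((th,round(Ex+29.25*np.cos(t),1),round(Ez+29.25*np.sin(t),1)))
plan.main(w)
```

```text
now th,cx,cy,cz [ 45.3 -17.1   0.   22.4]
(45, np.float64(-17.1), np.float64(22.2)) d [-0.0002  0.      0.0001] rv [ 0.0008 -0.0056 -0.0009]
(37.5, np.float64(-14.9), np.float64(19.3)) d [-0.0032 -0.      0.0043] rv [-0.     -0.1309  0.    ]
(30, np.float64(-13.1), np.float64(16.1)) d [-0.0032  0.      0.0044] rv [ 0.     -0.1309 -0.    ]
(22.5, np.float64(-11.6), np.float64(12.7)) d [-0.0031  0.      0.0044] rv [-0.     -0.1309  0.    ]
(15, np.float64(-10.6), np.float64(9.1)) d [-0.0031  0.      0.0045] rv [ 0.     -0.1309 -0.    ]
(7.5, np.float64(-10.1), np.float64(5.3)) d [-0.0032  0.      0.0045] rv [-0.     -0.1309 -0.    ]
(0, np.float64(-10.0), np.float64(1.5)) d [-0.0031 -0.      0.0045] rv [-0.     -0.1309 -0.    ]
```

Call:
{"name": "drive_effector", "arguments": {"moves": [[[-0.028,0,-0.028,0,0,0,0.2],[-0.064,0,0.086,0,-0.546,0,0.2],[-0.064,0,0.088,0,-0.5236,0,0.2],[-0.062,0,0.088,0,-0.5236,0,0.2],[0,0,0,0,0,0,0.2],[0,0,0,0,0,0,0.2],[0,0,0,0,0,0,0.2]]]}}

```text
time_s: 11.35
tcp_pos: [0.5365, -0.2656, 0.0604]
orientation: [0.063, 0.979, 0.013, -0.195]
contact_force: [-4.1, 1.3, 0.2]
gripper_width: 0.363
grasp_force: 59.5
```

```bash
python3 plan.py '[[22.5,-13.6,12.7],[0,-12,1.5]]'; python3 snap.py s2
```

```text
now th,cx,cy,cz [ 22.5 -13.1  -0.2  12.2]
(22.5, -13.6, 12.7) d [-0.0002 -0.0002 -0.0007] rv [ 0.001  -0.0008 -0.001 ]
(0, -12, 1.5) d [-0.011  -0.      0.0121] rv [-0.     -0.3927 -0.    ]
11.35 [ 0.53653625 -0.26564357  0.06039074] 0.01734312974937994 [-0.44  0.52  1.65 -0.12  1.35 -1.83]
```

View pics/s2.png

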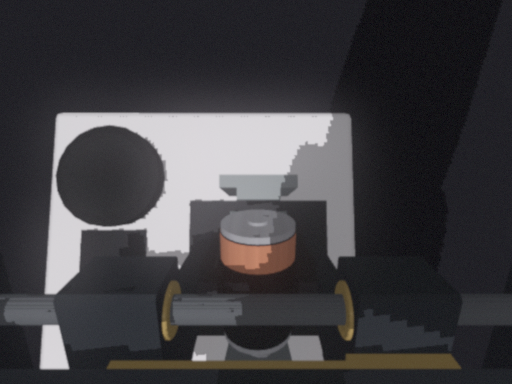

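s2 shows the cell unslipped in the grip, with its nub face at (258,226) just inside the lip's front edge at (259,200). I'll check the lip clearance numerically from this view.

Run:
```python
import pickle,plan
from h import *
c,o,im=pickle.load(open("s2.pkl","rb"))
print([ (v,int(im[v,262:275].mean())) for v in range(170,214,2)])
for v in(175,198,200,202):
    P=plane(c,259,v,.0885)-plan.O; print(v,1e3*P@plan.xm,1e3*P@plan.ym)
R=Rn.from_quat(o["orientation"]).as_matrix()
for t in((.0225,0,-.003),(.0225,0,-.037)):
    P=o["tcp_pos"]+R@np.array(t)-plan.O;print("corner",1e3*P@plan.xm,1e3*P[2])
```

```text
[(170, 216), (172, 216), (174, 194), (176, 161), (178, 160), (180, 160), (182, 161), (184, 161), (186, 161), (188, 161), (190, 161), (192, 161), (194, 161), (196, 161), (198, 155), (200, 93), (202, 67), (204, 76), (206, 79), (208, 80), (210, 106), (212, 121)]
175 36.58809692044946 -0.26992801501298924
198 26.01349429240632 -0.24047409412197673
200 25.101041793260933 -0.23793259874175732
202 24.189712391209213 -0.2353942315748756
corner 20.631834549549442 7.787693244181798
corner 7.5967416909493775 39.18968651197016
```

To row units: 0.0045 m is 0.09, -0.0031 m is -0.062, -0.1309 rad is -0.5236.

Call:
{"name": "drive_effector", "arguments": {"moves": [[[-0.066,-0.004,0.076,0,-0.5236,0,0.2],[-0.064,0,0.09,0,-0.5236,0,0.2],[-0.062,0,0.09,0,-0.5236,0,0.2],[0,0,0,0,0,0,0.2],[0,0,0,0,0,0,0.2],[0,0,0,0,0,0,0.2]]]}}

```text
time_s: 12.0
tcp_pos: [0.5423, -0.2663, 0.0447]
orientation: [0.064, 0.998, 0.001, -0.002]
contact_force: [-5.0, 2.1, -2.4]
gripper_width: 0.361
grasp_force: 59.5
```

```bash
python3 plan.py '[[0,-12,0.3],[0,-1,0.3]]'
```

```text
now th,cx,cy,cz [  0.2 -11.9  -0.2   0.7]
(0, -12, 0.3) d [-0.0002 -0.0003  0.0004] rv [ 0.0012 -0.0039 -0.0008]
(0, -1, 0.3) d [0.011 0.    0.   ] rv [0. 0. 0.]
```

To row units: 0.0006 m is 0.012, -0.0002 m is -0.004, -0.0039 rad is -0.0156.

Call:
{"name": "drive_effector", "arguments": {"moves": [[[0,-0.004,0.012,0,-0.0156,0,0.2],[0,0,0.012,0,0,0,0.2],[0,0,0,0,0,0,0.2],[0,0,0,0,0,0,0.2]]]}}

```text
time_s: 12.4
tcp_pos: [0.5432, -0.2665, 0.0441]
orientation: [0.064, 0.998, 0.001, 0.0]
contact_force: [-6.7, 3.1, 1.5]
gripper_width: 0.359
grasp_force: 59.1
```

```bash
python3 plan.py '[]'
```

```text
now th,cx,cy,cz [ -0.  -12.7  -0.2   0.1]
```

Call:
{"name": "drive_effector", "arguments": {"moves": [[[0.06,0,0,0,0,0,0.2],[0.06,0,0,0,0,0,0.2],[0.06,0,0,0,0,0,0.2],[0,0,0,0,0,0,0.2],[0,0,0,0,0,0,0.2],[0,0,0,0,0,0,0.2]]]}}

```text
time_s: 13.0
tcp_pos: [0.5347, -0.2658, 0.0445]
orientation: [0.064, 0.998, -0.0, 0.002]
contact_force: [-1.3, 4.4, -1.4]
gripper_width: 0.36
grasp_force: 59.4
```

```bash
python3 plan.py '[]'
```

```text
now th,cx,cy,cz [-0.3 -4.1  0.1  0.5]
```

To row units: 0.0025 m is 0.05, 0.0002 m is 0.004.

Call:
{"name": "drive_effector", "arguments": {"moves": [[[0.05,0,0.004,0,0,0,0.2],[0,0,0,0,0,0,0.2],[0,0,0,0,0,0,0.2],[0,0,0,0,0,0,0.55],[0,0,0,0,0,0,0.55],[0,0,0,0,0,0,0.55],[0,0,0,0,0,0,0.55],[0,0,0,0,0,0,0.55],[0,0,0,0,0,0,0.55]]]}}

```text
time_s: 13.9
tcp_pos: [0.5317, -0.2658, 0.0444]
orientation: [0.064, 0.998, -0.0, 0.002]
contact_force: [-0.3, -0.0, -0.1]
gripper_width: 0.551
grasp_force: 0.0
```

```bash
python3 plan.py '[]'; python3 snap.py s3
```

```text
now th,cx,cy,cz [-0.3 -1.2  0.5  0.5]
13.9 [ 0.53173288 -0.26580824  0.04444598] 0.002093815664210608 [-0.51  0.3   1.95  0.    0.89 -1.95]
```

View pics/s3.png

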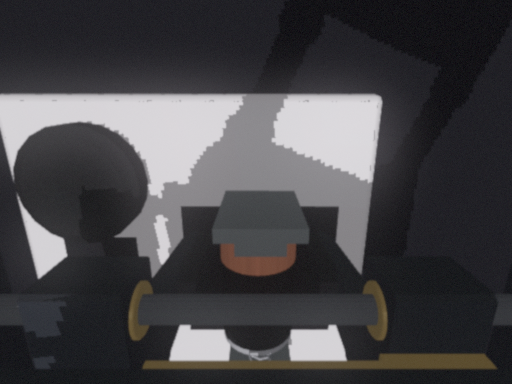

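s3 shows the cell under the lip at (258,250), with the fingers open and no force on them. I'll lift off, check the cell, and shut the fingers.

To row units: -0.04 m is -0.8, -0.03 m is -0.6.

Call:
{"name": "drive_effector", "arguments": {"moves": [[[0,0,-0.4,0,0,0,0.55],[0,0,-0.8,0,0,0,0.55],[-0.6,0,-0.8,0,0,0,0.55],[-0.6,0,0,0,0,0,0.0],[0,0,0,0,0,0,0.0],[0,0,0,0,0,0,0.0],[0,0,0,0,0,0,0.0],[0,0,0,0,0,0,0.0]]], "grip_n": 20}}

```text
time_s: 14.75
tcp_pos: [0.5891, -0.2728, 0.1433]
orientation: [0.064, 0.998, 0.0, 0.001]
contact_force: [0.4, 0.1, 0.6]
gripper_width: 0.124
grasp_force: 0.0
```

```bash
python3 snap.py s4
```

Run:
```python
from station import r
from h import *
o=r.get_obs();T=Rn.from_quat(o["orientation"]).as_matrix();print(T.T@(np.array([.577,-.3595,.075])-o["tcp_pos"]),T[:,2])
```

```text
14.75 [ 0.58913096 -0.27279906  0.14332585] 0.005469165097193271 [-0.47  0.29  1.76  0.    1.1  -1.92]
[ 0.00126239 -0.08751374  0.06849346] [ 2.56155071e-03  3.85167437e-04 -9.99996645e-01]
```

View pics/s4.png

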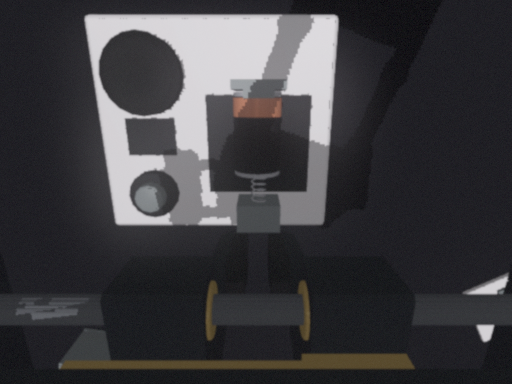

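s4 shows the cell lying level in the bay, with the lip over its copper end at (258,90) and the spring on the flat end at (258,173). The button top is at (150,197).

Run:
```python
import pickle,plan
from h import *
c,o,im=pickle.load(open("s4.pkl","rb"));c1=pickle.load(open("m1.pkl","rb"))[0]
for v in(173,176,178):
    P=plane(c,257.5,v,.081)-plan.O; print("flat",v,1e3*P@plan.xm,1e3*P@plan.ym)
print([(v,int(im[v,250:265].mean())) for v in range(164,184,2)])
print("btn",plane(c,150,197,.063),tri([ray(c,150,197),ray(c1,127,171.5)]))
```

```text
flat 173 -25.537118665838655 0.909851745559406
flat 176 -27.740678973609473 0.9149132638330371
flat 178 -29.21727609826105 0.9183049673879311
[(164, 33), (166, 34), (168, 34), (170, 33), (172, 35), (174, 74), (176, 98), (178, 87), (180, 51), (182, 59)]
btn [ 0.57539839 -0.35794857  0.063     ] [ 0.57563629 -0.35837795  0.06350066]
```

Call:
{"name": "drive_effector", "arguments": {"moves": [[[0.022,-0.866,0,0,0,0,0],[0.022,-0.866,0,0,0,0,0],[0,0,0.6,0,0,0,0],[0,0,0.6,0,0,0,0],[0,0,0.12,0,0,0,0],[0,0,0,0,0,0,0],[0,0,0,0,0,0,0],[0,0,0,0,0,0,0]]]}}

```text
time_s: 15.6
tcp_pos: [0.579, -0.3594, 0.0808]
orientation: [0.064, 0.998, -0.001, 0.004]
contact_force: [-0.6, -0.8, 0.0]
gripper_width: 0.006
grasp_force: 0.0
```

Call:
{"name": "drive_effector", "arguments": {"moves": [[[0,0,0.14,0,0,0,0],[0,0,0.12,0,0,0,0],[0,0,0.12,0,0,0,0],[0,0,0.06,0,0,0,0],[0,0,0,0,0,0,0],[0,0,0,0,0,0,0],[0,0,0,0,0,0,0]]]}}

```text
time_s: 16.3
tcp_pos: [0.5781, -0.359, 0.0571]
orientation: [0.064, 0.998, -0.0, 0.003]
contact_force: [-0.3, 1.6, 3.4]
gripper_width: 0.007
grasp_force: 2.2
```

Call:
{"name": "drive_effector", "arguments": {"moves": [[[0,0,0.03,0,0,0,0],[0,0,0.03,0,0,0,0],[0,0,0,0,0,0,0],[0,0,0,0,0,0,0],[0,0,0,0,0,0,0]]]}}

```text
time_s: 16.8
tcp_pos: [0.5782, -0.359, 0.0563]
orientation: [0.064, 0.998, -0.0, 0.003]
contact_force: [-4.4, 4.6, 15.1]
gripper_width: 0.005
grasp_force: 7.7
```

The reaction force jumped to 15 N, so the button is on its stop. I'll retreat and check.

To row units: -0.04 m is -0.8, 0.04 m is 0.8.

Call:
{"name": "drive_effector", "arguments": {"moves": [[[0,0,-0.4,0,0,0,0],[0,0,-0.8,0,0,0,0],[0,0.6,-0.8,0,0,0,0],[0,0.8,0,0,0,0,0],[0,0.4,0,0,0,0,0],[0,0,0,0,0,0,0],[0,0,0,0,0,0,0],[0,0,0,0,0,0,0],[0,0,0,0,0,0,0]]]}}

```text
time_s: 17.7
tcp_pos: [0.5883, -0.2706, 0.1525]
orientation: [0.065, 0.998, -0.0, 0.002]
contact_force: [0.4, -0.7, 0.6]
gripper_width: 0.007
grasp_force: 0.0
```

```bash
python3 snap.py e1
```

```text
17.7 [ 0.58830493 -0.2705779   0.15250597] 0.004724645891151066 [-0.47  0.27  1.75  0.    1.11 -1.91]
```

View pics/e1.png

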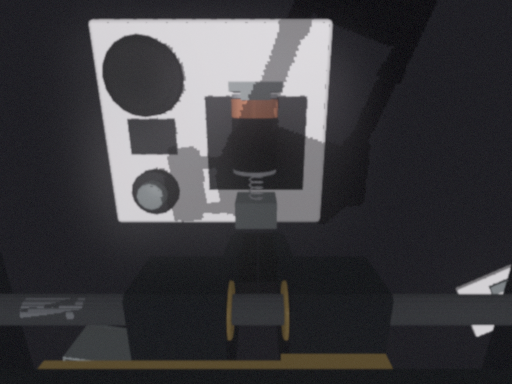

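e1 shows the cell still seated under the lip at (256,90)–(255,172), the button back up at (151,196), and the robot clear of everything.

```bash
python3 -c "
from station import r;print(r.sign_off())"
```

```text
the job is handed in; nothing more can be done
None
```

The big cell is seated level in the bay under the lip, the start button was pressed to its stop and came back up, and the job was handed in at about 18 s; the hand-in returned no verdict.

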